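Lay a sake tray and a tea tray

TASK

Make up the two serving trays from the pieces standing in the middle of the counter. On the round tray, stand the sake flask in the large ring and the little sake cup in the small ring; on the rectangular tray, lay the wooden coaster in the large ring, stand the tall teacup in the middle of the coaster, and stand the wooden spice shaker in the small ring. Keep every piece upright, set it down gently, and leave the soy bottle and the blue noodle cup standing where they are.

Things in the scene. Friction and masses are not known exactly. Their poses are not given: they have to be found in the camera images.
- round_tray: Round dark wooden serving tray, 230 mm across, fixed to the counter; its floor is 6 mm above the counter and its rim 14 mm. Two pale ring outlines are inlaid flush in the floor, 110 mm apart: the large ring (84 mm across) centred 55 mm from the tray's centre along the tray's -y axis, the small ring (64 mm across) 55 mm along +y. Origin at the centre of its underside, z up. It may stand on either side and be turned any way.
- long_tray: Rectangular dark wooden serving tray, 140 mm (x) by 240 mm (y), fixed to the counter; its floor is 6 mm above the counter and its rim (6 mm thick) 14 mm. The same two inlaid rings: large ring (84 mm across) centred 55 mm from the tray's centre along its -y axis, small ring (64 mm across) 55 mm along +y. Origin at the centre of its underside, z up. It may stand on either side and be turned any way.
- flask: White ceramic sake flask, 115 mm tall, 220 g: round body 56 mm across up to 50 mm height, tapering to a straight round neck 26 mm across from 78 to 106 mm height, lip 34 mm across at the top. Origin at the centre of its underside, z up.
- sake_cup: Little white ceramic sake cup, open at the top, 40 mm tall, 46 mm across at the rim and slightly narrower below, 60 g. Origin at the centre of its underside, z up.
- coaster: Plain wooden coaster, a flat disc 62 mm across and 14 mm thick, 40 g. Origin at the centre of its underside, z up.
- teacup: Tall white ceramic teacup without handle, open at the top, 80 mm tall, straight side 58 mm across (foot 50 mm), 170 g. Origin at the centre of its underside, z up.
- shaker: Turned wooden spice shaker, closed cylinder 38 mm across and 72 mm tall; the side is straight up to 55 mm height, then a slightly narrower cap; 60 g. Origin at the centre of its underside, z up.
- soy_bottle: Amber glass soy bottle with red cap, 52 mm across, 120 mm tall; belongs on neither tray and stays where it is. Origin at the centre of its underside, z up.
- noodle_cup: Blue ceramic noodle-dip cup, open at the top, 74 mm across, 62 mm tall; belongs on neither tray and stays where it is. Origin at the centre of its underside, z up.

How it is judged:
By the outcome, as a careful person would: the job done as asked, in the order asked, and still so for the second after the job is handed in, with the robot touching nothing.
It also fails if it takes over 128 s, if anything falls off the work surface, if the arm or the gripper's body presses on something with over 40 N, if the wrist force passes 120 N, or if a joint passes its speed limit or range.

ROBOT

A 6-joint arm with a two-finger parallel gripper is mounted at the origin on the work surface. World frame = base frame: x ahead of the robot, y to its left, z up, the work surface at z = 0. Lengths are in m, angles in degrees, forces in N, time in s.
With the tool pointing down it reaches from about 0.35 to 0.975 m from the base axis. Payload 17.4 kg.
Tool frame: the origin (TCP) lies on the mounting face of the last link; the fingertips stand 173 mm ahead of it and the grasp point (between the pads) lies 155 mm ahead of it; z points along the fingers, x is the direction in which the jaws open and shut, and the axes are right-handed (so a half turn about z gives the same grasp; the last joint's range is limited). The gripper opens to 85 mm and grips with 20 to 120 N. Pads are 22 mm wide; open, the fingers measure 114 mm over their backs; the gripper's body (76 mm by 85 mm) begins 54 mm behind the grasp point. The pads swing forward as they close: fully open they stand 13 mm farther back than shut.
Start: joints at [64.355, 6.646, 82.598, -0, 90.757, -2.166], TCP at [0.269, 0.619, 0.405] pointing down, gripper open.
Joint ranges: [-162.19, 162.19], [-47.58, 125.68], [4.15, 143.07], [-65.23, 245.23], [0.69, 171.88], [-170.13, 170.13]. Speed limits (degrees/s): [108.29, 108.29, 127.2, 180, 180, 180].

INTERFACE

Orientations are given as [roll, pitch, yaw] about the fixed x, y, z axes, in that order (R = Rz(yaw) Ry(pitch) Rx(roll)).
In Python, from plant import status, cams, bot gives the robot as it stands.
- The arm moves only by the tool apply_moves, never from a script. Its arguments are lists of equal length, an entry for each row: "gripper": the finger opening in mm, from 0 to 85.4; "linear": the shift along the tool's x, y, z in mm, a list of three; "rotation": the turn, a rotation vector about the tool's x, y, z in rad, a list of three. In form: {"gripper": [gripper, ...], "linear": [[dx, dy, dz], ...], "rotation": [[wx, wy, wz], ...]}. A call has 1 to 20 rows; each row shifts and turns the commanded pose from where the row before left it, along the tool's axes as they then stand; what a row does not reach is not made up. A row lasts 1/8 s, in which the tool goes at most 62.5 mm and 10.7 degrees, less where a joint would pass 70% of its speed; a pose out of reach is approached as far as the arm can. A call is refused whole if a number of a shift passes 62.5 or a number of a turn 0.188, either way. A call with a gripper value outside its range is refused whole. The fingers move at their own pace and stop on an object; the grip force is fixed at half the most. Time passes only in rows, so rows that do not move let the fingers close. It gives the time, the measured TCP pose, the force and the opening at its end, in the units of the state.
- status.observe(): the state, without advancing time (a new reading comes with each control period).
- cams.capture(name): name is "scene" or "top" or "wrist"; returns a dict with "img" (400x640x3 uint8, blue, green, red), "mtx" (3x3 intrinsics, pixels), "dist_coeffs" ([k1, k2, p1, p2, k3] as OpenCV has them; the pictures are not rectified), "R" (3x3) and "t" (3): a world point X has camera coordinates R X + t. Camera axes: x right, y down, z forward; pixel columns grow to the right and rows downward; lengths in m; the calibration is good to about 2 mm. A picture is of the moment at which its call begins. There is no depth.
- bot.close_job(): hands the job in, once; it reports no verdict.
The state is a dict: "t": time; "joint_positions": joint angles; "qd": joint speeds; "joint_torque": joint torques, N m; "tool_pos": TCP position; "tcp_rot": TCP orientation; "contact_force": force on the tool from outside, world axes, zero at the start; "torque": the same for the moment, N m; "finger_gap": finger opening in m.
Only numpy, scipy, OpenCV 4.12 (cv2) and the standard library are available. Lean on these libraries where they do the work, as an engineer would, in place of code of your own. Each camera call takes 0.05 s, during which the arm holds its last target. There are 200 camera calls.

## Working session

There is one attempt and no reset: what is moved stays moved. The work goes in short steps, Python scripts to look and compute and a tool call to move; the robot and the scene stay as the last step left them, time stands still between calls to the robot, and variables do not carry over. Pictures are saved under pics/ and viewed, about 12 in all and at most 16, crops included, and the job is handed in when it is done.

Besides the shell and the picture viewer there is one more tool, called after ">>>" as name(argument=value, ...), one argument or row to a line, values as JSON. apply_moves: Moves the arm, as the interface text tells. Its arguments: {"type":"object","properties":{"gripper":{"type":"array","items":{"type":"number"}},"linear":{"type":"array","items":{"type":"array","items":{"type":"number"}}},"rotation":{"type":"array","items":{"type":"array","items":{"type":"number"}}}},"required":["gripper","linear","rotation"]}

```bash
mkdir -p pics; ls; python3 - <<'E'
from plant import status,cams,bot
import cv2
print(status.observe())
for n in ("top","scene"):
    c=cams.capture(n); cv2.imwrite(f"pics/{n}0.png",c["img"]); print(n,c["mtx"],c["dist_coeffs"],c["R"],c["t"])
E
```

```text
pics
{'t': 0.0, 'joint_positions': array([ 6.43557951e+01,  6.67628966e+00,  8.26357350e+01, -7.69501466e-04,
        9.07576491e+01, -2.16596975e+00]), 'qd': array([ 0.05347679, -0.10465201, -0.02642074,  0.10840833, -0.04661568,
       -0.02836121]), 'joint_torque': array([-1.27651387e-03, -7.31976485e+01, -6.32488561e+01, -1.70267217e-04,
        6.19261904e-03,  1.82178134e-06]), 'tool_pos': array([0.26893975, 0.61912856, 0.40393669]), 'tcp_rot': array([-1.79998136e+02,  6.96530956e-02,  6.65217563e+01]), 'contact_force': array([-0.4228475 ,  0.5613433 , -0.14349736]), 'torque': array([-0.02299341, -0.05903698,  0.00805175]), 'finger_gap': 0.08519793372647883}
top [[362.25453151   0.         320.51541326]
 [  0.         362.25453151 198.37582464]
 [  0.           0.           1.        ]] [-0.03137897  0.          0.          0.          0.        ] [[ 0.00841594 -0.99992544 -0.00884742]
 [-0.99792724 -0.00783397 -0.06387377]
 [ 0.0637997   0.00936664 -0.99791877]] [-0.00430882  0.54695204  0.73922325]
scene [[445.98076577   0.         323.56616416]
 [  0.         445.98076577 197.56718706]
 [  0.           0.           1.        ]] [-0.00861233  0.          0.          0.          0.        ] [[-0.85574132  0.51709403  0.01790415]
 [ 0.30552863  0.5329418  -0.78906609]
 [-0.41756324 -0.66976622 -0.61404735]] [ 0.46848847 -0.15328057  1.1996461 ]
```

View pics/top0.png

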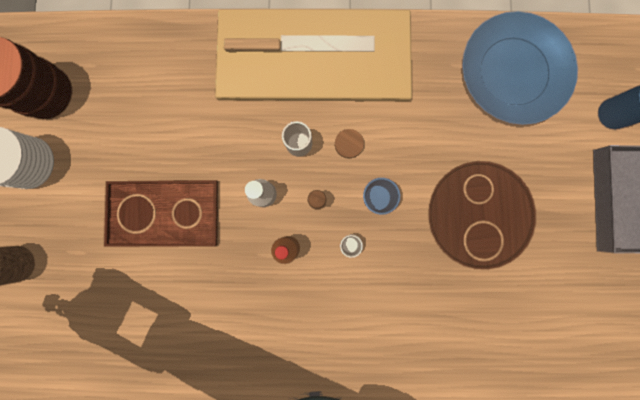

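View pics/scene0.png

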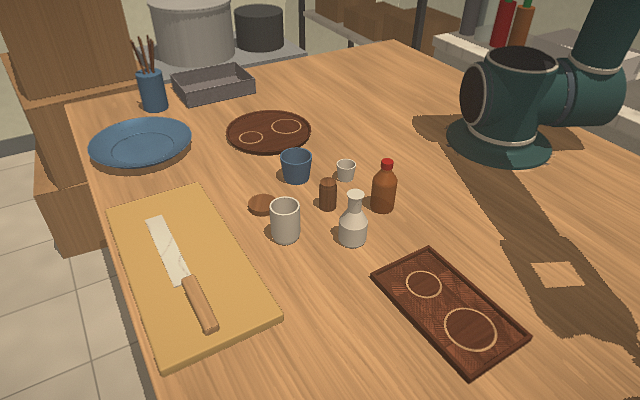

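The top view shows the long tray on the left, with its large ring at (136,213) and small ring at (187,213). The round tray is on the right, with its small ring at (479,189) and large ring at (484,241). In between are the teacup (297,137), coaster (349,143), flask lip (257,190), shaker (317,200), noodle cup (382,196), soy bottle (283,251) and sake cup (351,245).

```bash
cat > h.py <<'E'
import cv2,numpy as np
from plant import status,cams,bot
def ray(c,uv,z):
    p=cv2.undistortPoints(np.array([[uv]],float),c["mtx"],np.array(c["dist_coeffs"]))[0,0]
    R,t=np.array(c["R"]),np.array(c["t"]); C=-R.T@t; d=R.T@np.array([p[0],p[1],1]); return C+d*(z-C[2])/d[2]
def proj(c,X):
    return cv2.projectPoints(np.array(X,float).reshape(-1,3),cv2.Rodrigues(np.array(c["R"]))[0],np.array(c["t"]),c["mtx"],np.array(c["dist_coeffs"]))[0][:,0]
def circ(x,y,z,r,n=48):
    a=np.linspace(0,2*np.pi,n); return np.c_[x+r*np.cos(a),y+r*np.sin(a),0*a+z]
def overlay(c,circs,box,k,fn):
    x0,y0,x1,y1=box; im=cv2.resize(c["img"][y0:y1,x0:x1],None,fx=k,fy=k,interpolation=cv2.INTER_CUBIC)
    for q in circs:
        p=((proj(c,circ(*q))-[x0,y0]+.5)*k-.5); cv2.polylines(im,[np.round(p*8).astype(int)],True,(0,255,0),1,cv2.LINE_AA,3)
    cv2.imwrite(fn,im)
E
python3 - <<'E'
from h import *
c=cams.capture("top"); R=np.array(c["R"]);print("C",-R.T@c["t"])
# pale rings
hsv=cv2.cvtColor(c["img"],cv2.COLOR_BGR2HSV)
for n,(u,v,r) in dict(Llarge=(136,213,24),Lsmall=(187,213,18),Rsmall=(479,189,19),Rlarge=(484,241,24)).items():
    m=np.zeros(hsv.shape[:2],np.uint8); cv2.circle(m,(u,v),r,255,-1)
    pts=np.argwhere((m>0)&(hsv[...,2]>125))[:,::-1].astype(np.float32)
    e=cv2.fitEllipse(pts) ; X=ray(c,e[0],.006); print(n,len(pts),e,X.round(4))
for n,u,z in [("teacup",(297,137),.08),("coaster",(349,143),.014),("flask",(257,190),.115),("shaker",(317,200),.072),("noodle",(382,196),.062),("soy",(283,252),.12),("sake",(351,245),.04)]:
    print(n,ray(c,u,z).round(4))
E
```

```text
C [ 0.49869238 -0.00694773  0.77258252]
Llarge 578 ((136.4725341796875, 213.0205841064453), (39.365909576416016, 41.11065673828125), 99.1482925415039) [0.5132 0.3943 0.006 ]
Lsmall 464 ((186.6715545654297, 213.05535888671875), (30.6389217376709, 31.176828384399414), 85.74140930175781) [0.5141 0.2853 0.006 ]
Rsmall 271 ((478.2333679199219, 188.63267517089844), (28.126699447631836, 28.67304229736328), 137.99093627929688) [ 0.5711 -0.3353  0.006 ]
Rlarge 372 ((483.1968688964844, 240.50828552246094), (37.56778335571289, 38.55125427246094), 145.92758178710938) [ 0.4613 -0.3439  0.006 ]
teacup [0.6619 0.0462 0.08  ]
coaster [ 0.6653 -0.0592  0.014 ]
flask [0.5552 0.1154 0.115 ]
shaker [0.5403 0.0064 0.072 ]
noodle [ 0.5497 -0.1211  0.062 ]
soy [0.4436 0.0656 0.12  ]
sake [ 0.4521 -0.0621  0.04  ]
```

```bash
python3 - <<'E'
from h import *
P=[(.6619,.0462,.08,.029),(.6619,.0462,0,.025),(.6653,-.0592,.014,.031),(.5552,.1154,.115,.017),(.5552,.1154,0,.028),(.5403,.0064,.055,.019),(.5403,.0064,0,.019),(.5497,-.1211,.062,.037),(.4436,.0656,0,.026),(.4521,-.0621,.04,.023),(.4521,-.0621,0,.02)]
c=cams.capture("top");overlay(c,P,(235,110,415,270),4,"pics/ov1.png")
c=cams.capture("scene");overlay(c,P,(240,140,410,260),4,"pics/ov2.png")
E
```

```text
(no output)
```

View pics/ov1.png

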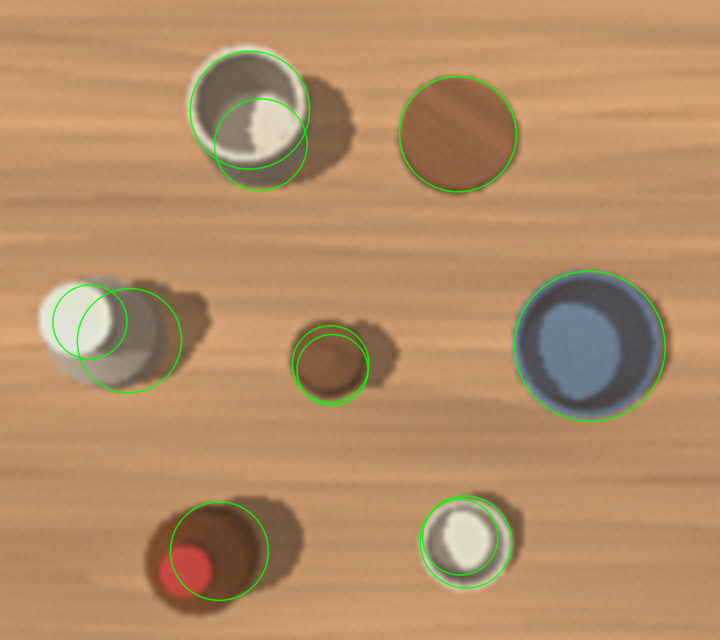

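View pics/ov2.png

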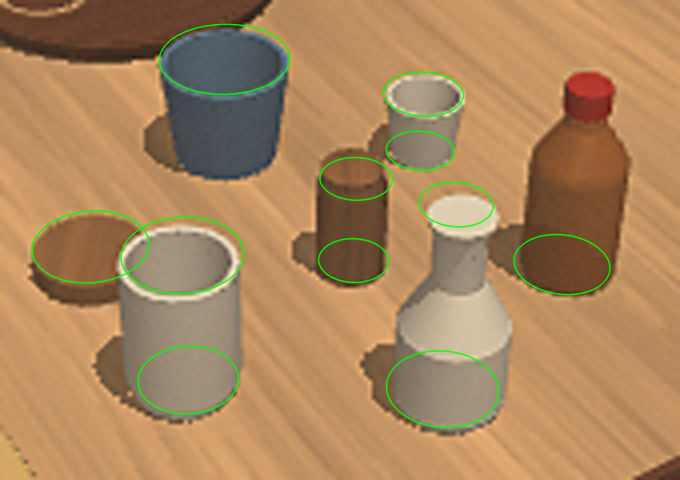

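```bash
python3 - <<'E'
from h import *
from scipy.optimize import least_squares
T,S=cams.capture("top"),cams.capture("scene")
f=lambda b,p:((np.array(p)+.5)/4-.5)+b
for n,z,a,b in [("teacup",.08,(248,106),(180,263)),("coaster",.014,(458,134),(90,247)),("flask",.115,(75.5,320),(463,215)),("sake",.04,(466.5,543),(424,94.5)),("noodle",.062,(591,345.5),(225,62)),("soy",.12,(186,571),(589,85))]:
    a=f((235,110),a);b=f((240,140),b)
    r=least_squares(lambda q:np.r_[proj(T,[*q,z])[0]-a,proj(S,[*q,z])[0]-b],[.55,0])
    print(n,ray(T,a,z).round(4),ray(S,b,z).round(4),r.x.round(4),r.fun.round(1))
E
```

```text
teacup [0.6636 0.0469 0.08  ] [0.6659 0.0518 0.08  ] [0.6643 0.0484] [-0.7 -0.4 -0.1 -1.3]
coaster [ 0.665  -0.0595  0.014 ] [ 0.6659 -0.0582  0.014 ] [ 0.6653 -0.0591] [-0.2 -0.1  0.  -0.3]
flask [0.5558 0.1218 0.115 ] [0.5571 0.1242 0.115 ] [0.5561 0.1225] [-0.4 -0.2 -0.1 -0.7]
sake [ 0.4514 -0.0626  0.04  ] [ 0.4523 -0.0607  0.04  ] [ 0.4515 -0.0622] [-0.2 -0.  -0.1 -0.4]
noodle [ 0.5498 -0.1218  0.062 ] [ 0.5513 -0.117   0.062 ] [ 0.5498 -0.1209] [-0.5 -0.  -0.2 -1. ]
soy [0.4429 0.0689 0.12  ] [0.4456 0.0721 0.12  ] [0.4434 0.0696] [-0.3 -0.3  0.1 -0.9]
```

The overlays show the coaster, sake cup and noodle cup fitting. The flask needed about 7 mm of y correction, the soy bottle 4 mm and the teacup 2 mm. I've applied these by fitting both views. I'll grasp everything at yaw 0, with the jaws along world x, so a tool shift is [dx, -dy, -dz].

>>> apply_moves(
  gripper=[85,85,85,85,85,85,85,60,60,60,60,60,60,60,60,60,60,60,60,60],
  linear=[
    [0,0,0],
    [0,0,0],
    [0,0,0],
    [0,0,0],
    [0,0,0],
    [0,0,0],
    [0,0,0],
    [24,41.4,0],
    [24,41.4,0],
    [24,41.4,0],
    [24,41.4,0],
    [24,41.4,0],
    [24,41.4,0],
    [24,41.4,0],
    [24,41.4,0],
    [24,41.4,0],
    [24,41.4,0],
    [24,41.4,0],
    [24,41.4,0],
    [0,0,0],
  ],
  rotation=[
    [0,0,0.166],
    [0,0,0.166],
    [0,0,0.166],
    [0,0,0.166],
    [0,0,0.166],
    [0,0,0.166],
    [0,0,0.166],
    [0,0,0],
    [0,0,0],
    [0,0,0],
    [0,0,0],
    [0,0,0],
    [0,0,0],
    [0,0,0],
    [0,0,0],
    [0,0,0],
    [0,0,0],
    [0,0,0],
    [0,0,0],
    [0,0,0],
  ],
)

```text
t: 2.85
tool_pos: [0.5575, 0.1197, 0.4044]
tcp_rot: [180.0, 0.0, -0.2]
contact_force: [-0.3, 0.7, -0.3]
finger_gap: 0.0602
```

```bash
python3 - <<'E'
from h import *
c=cams.capture("wrist");print(c["mtx"][0],c["dist_coeffs"],(-np.array(c["R"]).T@c["t"]).round(3),np.round(c["R"],2),status.observe()["joint_positions"].round(1))
P=[(.556,.1225,.115,.017),(.556,.1225,0,.028),(.664,.048,.08,.029),(.54,.0065,.072,.017),(.54,.0065,0,.019),(.4435,.0695,.12,.013)]
overlay(c,P,(0,0,640,400),1.25,"pics/w1.png")
E
```

```text
[320.31168603   0.         321.03628151] [-0.02762139  0.          0.          0.          0.        ] [0.558 0.188 0.374] [[ 1.   -0.    0.  ]
 [-0.   -0.96  0.27]
 [-0.   -0.27 -0.96]] [ 9.7 -6.5 95.8  0.  90.7  9.9]
```

View pics/w1.png

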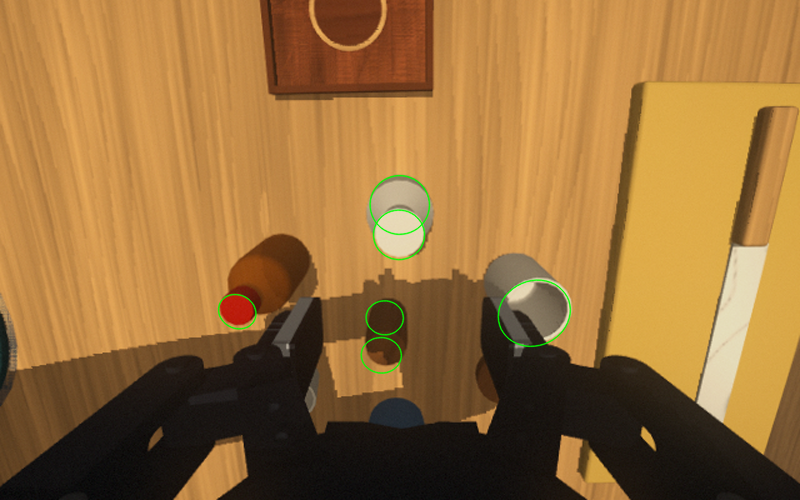

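The wrist overlay lands exactly on the flask lip (399,234), and the soy cap, teacup and shaker are consistent. Next I descend on the neck.

>>> apply_moves(
  gripper=[60,60,60,60,60,60,60,60,0,0,0,0,0,0,0,0],
  linear=[
    [-1.5,-2.8,10],
    [0,0,30],
    [0,0,35],
    [0,0,35],
    [0,0,25],
    [0,0,15],
    [0,0,5.4],
    [0,0,0],
    [0,0,0],
    [0,0,0],
    [0,0,0],
    [0,0,0],
    [0,0,0],
    [0,0,0],
    [0,0,0],
    [0,0,0],
  ],
  rotation=[
    [0,0,0],
    [0,0,0],
    [0,0,0],
    [0,0,0],
    [0,0,0],
    [0,0,0],
    [0,0,0],
    [0,0,0],
    [0,0,0],
    [0,0,0],
    [0,0,0],
    [0,0,0],
    [0,0,0],
    [0,0,0],
    [0,0,0],
    [0,0,0],
  ],
)

```text
t: 4.9
tool_pos: [0.5553, 0.1248, 0.2504]
tcp_rot: [-180.0, -0.1, -0.1]
contact_force: [1.4, -0.1, 5.8]
finger_gap: 0.0293
```

The gap is 29 mm with some upward force, so the tips are biting the taper. I'll reopen, raise 4 mm and regrip.

>>> apply_moves(
  gripper=[45,45,45,45,0,0,0,0,0,0],
  linear=[
    [0,0,0],
    [0,0,0],
    [0,1.0,-2],
    [0,0,-2.5],
    [0,0,0],
    [0,0,0],
    [0,0,0],
    [0,0,0],
    [0,0,0],
    [0,0,0],
  ],
  rotation=[
    [0,0,0],
    [0,0,0],
    [0,0,0],
    [0,0,0],
    [0,0,0],
    [0,0,0],
    [0,0,0],
    [0,0,0],
    [0,0,0],
    [0,0,0],
  ],
)

```text
t: 6.15
tool_pos: [0.5551, 0.1239, 0.2544]
tcp_rot: [-180.0, -0.1, -0.1]
contact_force: [0.6, 1.5, 6.0]
finger_gap: 0.0292
```

```bash
python3 - <<'E'
from h import *
c=cams.capture("scene");overlay(c,[],(290,90,430,270),3.3,"pics/s1.png"); print(status.observe()["contact_force"],status.observe()["finger_gap"])
E
```

```text
[0.33072241 0.26634672 5.47384037] 0.02905152462375014
```

View pics/s1.png

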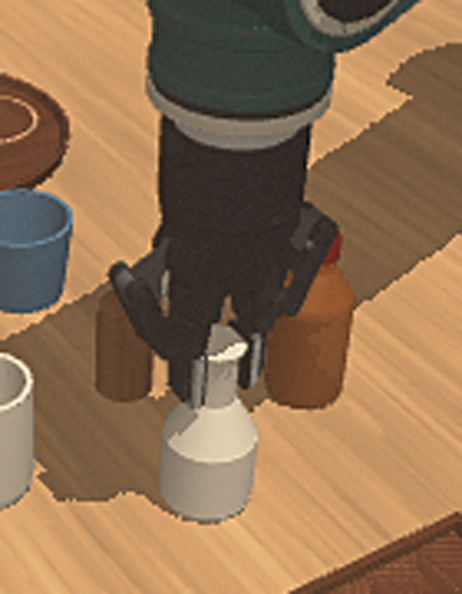

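The flask stands upright between the pads. I'll test-lift slowly.

>>> apply_moves(
  gripper=[0,0,0,0,0,0],
  linear=[
    [0,0,-2],
    [0,0,-3],
    [0,0,-5],
    [0,0,-10],
    [0,0,0],
    [0,0,0],
  ],
  rotation=[
    [0,0,0],
    [0,0,0],
    [0,0,0],
    [0,0,0],
    [0,0,0],
    [0,0,0],
  ],
)

```text
t: 6.95
tool_pos: [0.5549, 0.1238, 0.2738]
tcp_rot: [-180.0, -0.0, -0.1]
contact_force: [-0.3, 0.7, -1.4]
finger_gap: 0.0292
```

```bash
python3 - <<'E'
from h import *
c=cams.capture("scene");overlay(c,[],(290,90,430,270),3.3,"pics/s2.png"); print(status.observe()["contact_force"],status.observe()["finger_gap"],status.observe()["tool_pos"])
E
```

```text
[ 0.09509915  0.49423243 -2.01959781] 0.02923682804507871 [0.55488644 0.12379839 0.27359775]
```

View pics/s2.png

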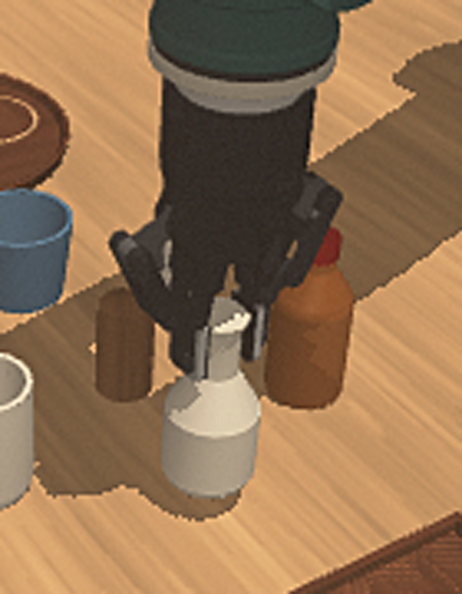

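The flask is held upright, clear of the counter, and the force reads its weight. Next I carry it to the round tray's large ring.

>>> apply_moves(
  gripper=[0,0,0,0,0,0,0,0,0,0,0,0,0,0,0,0,0,0,0,0],
  linear=[
    [0,0,-15],
    [0,0,-30],
    [0,0,-35],
    [0,0,-30],
    [0,0,-16],
    [-3,15,0],
    [-6,30,0],
    [-8.4,42,0],
    [-8.4,42,0],
    [-8.4,42,0],
    [-8.4,42,0],
    [-8.4,42,0],
    [-8.4,42,0],
    [-8.4,42,0],
    [-8.4,42,0],
    [-8.4,42,0],
    [-6,30,0],
    [-3,15,0],
    [0,0,0],
    [0,0,0],
  ],
  rotation=[
    [0,0,0],
    [0,0,0],
    [0,0,0],
    [0,0,0],
    [0,0,0],
    [0,0,0],
    [0,0,0],
    [0,0,0],
    [0,0,0],
    [0,0,0],
    [0,0,0],
    [0,0,0],
    [0,0,0],
    [0,0,0],
    [0,0,0],
    [0,0,0],
    [0,0,0],
    [0,0,0],
    [0,0,0],
    [0,0,0],
  ],
)

```text
t: 9.5
tool_pos: [0.461, -0.3433, 0.3996]
tcp_rot: [-180.0, 0.0, -0.0]
contact_force: [0.4, 0.4, -2.8]
finger_gap: 0.0291
```

>>> apply_moves(
  gripper=[0,0,0,0,0,0,0,0,0,0,0,0],
  linear=[
    [0,0,15],
    [0,0,30],
    [0,0,35],
    [0,0,30],
    [0,0,15],
    [0,0,8],
    [0,0,3],
    [0,0,1.5],
    [0,0,1],
    [0,0,0.5],
    [0,0,0],
    [0,0,0],
  ],
  rotation=[
    [0,0,0],
    [0,0,0],
    [0,0,0],
    [0,0,0],
    [0,0,0],
    [0,0,0],
    [0,0,0],
    [0,0,0],
    [0,0,0],
    [0,0,0],
    [0,0,0],
    [0,0,0],
  ],
)

```text
t: 11.0
tool_pos: [0.4609, -0.3441, 0.2609]
tcp_rot: [180.0, -0.0, -0.1]
contact_force: [0.1, -0.3, -1.7]
finger_gap: 0.0293
```

Almost touching, so I'll lower in small steps and then release.

>>> apply_moves(
  gripper=[0,0,0,0],
  linear=[
    [0,0,0.5],
    [0,0,0.5],
    [0,0,0],
    [0,0,0],
  ],
  rotation=[
    [0,0,0],
    [0,0,0],
    [0,0,0],
    [0,0,0],
  ],
)

```text
t: 11.5
tool_pos: [0.4611, -0.3442, 0.2605]
tcp_rot: [180.0, -0.1, -0.1]
contact_force: [0.0, 0.7, 5.2]
finger_gap: 0.0291
```

>>> apply_moves(
  gripper=[60,60,60,60,65,65,65,65,65,65,65,65,65,65,65,65],
  linear=[
    [0,0,0],
    [0,0,0],
    [0,0,0],
    [0,0,-10],
    [0,0,-20],
    [0,0,-35],
    [0,0,-35],
    [-9.5,-30,0],
    [0,-45,0],
    [0,-45,0],
    [0,-45,0],
    [0,-45,0],
    [0,-42,0],
    [0,-30,0],
    [0,0,0],
    [0,0,0],
  ],
  rotation=[
    [0,0,0],
    [0,0,0],
    [0,0,0],
    [0,0,0],
    [0,0,0],
    [0,0,0],
    [0,0,0],
    [0,0,0],
    [0,0,0],
    [0,0,0],
    [0,0,0],
    [0,0,0],
    [0,0,0],
    [0,0,0],
    [0,0,0],
    [0,0,0],
  ],
)

```text
t: 13.5
tool_pos: [0.4516, -0.0624, 0.3608]
tcp_rot: [180.0, -0.1, -0.0]
contact_force: [0.1, 0.3, -0.1]
finger_gap: 0.0647
```

>>> apply_moves(
  gripper=[65,65,65,65,65,65,65,65,65,65,0,0,0,0,0,0,0],
  linear=[
    [0,0,20],
    [0,0,35],
    [0,0,35],
    [0,0,35],
    [0,0,25],
    [0,0,15],
    [0,0,10],
    [0,0,6],
    [0,0,3],
    [0,0,0],
    [0,0,0],
    [0,0,0],
    [0,0,0],
    [0,0,0],
    [0,0,0],
    [0,0,0],
    [0,0,0],
  ],
  rotation=[
    [0,0,0],
    [0,0,0],
    [0,0,0],
    [0,0,0],
    [0,0,0],
    [0,0,0],
    [0,0,0],
    [0,0,0],
    [0,0,0],
    [0,0,0],
    [0,0,0],
    [0,0,0],
    [0,0,0],
    [0,0,0],
    [0,0,0],
    [0,0,0],
    [0,0,0],
  ],
)

```text
t: 15.62
tool_pos: [0.4519, -0.0621, 0.1767]
tcp_rot: [180.0, -0.1, -0.1]
contact_force: [-2.4, 0.2, 8.0]
finger_gap: 0.0435
```

>>> apply_moves(
  gripper=[0,0,0,0,0,0],
  linear=[
    [0,0,-2],
    [0,0,-3],
    [0,0,-8],
    [0,0,-12],
    [0,0,0],
    [0,0,0],
  ],
  rotation=[
    [0,0,0],
    [0,0,0],
    [0,0,0],
    [0,0,0],
    [0,0,0],
    [0,0,0],
  ],
)

```text
t: 16.38
tool_pos: [0.4516, -0.0621, 0.2008]
tcp_rot: [180.0, -0.0, -0.1]
contact_force: [-0.3, -0.1, -0.1]
finger_gap: 0.0436
```

```bash
python3 - <<'E'
from h import *
c=cams.capture("scene");im=np.hstack([cv2.resize(c["img"][100:220,280:420],None,fx=3,fy=3,interpolation=2),cv2.resize(c["img"][80:200,220:340],None,fx=3,fy=3,interpolation=2)]);cv2.imwrite("pics/s3.png",im); print(status.observe()["contact_force"],status.observe()["finger_gap"],status.observe()["tool_pos"])
E
```

```text
[ 0.60245111  0.17451141 -0.23707486] 0.04355930334908953 [ 0.45158421 -0.0620625   0.20062406]
```

View pics/s3.png

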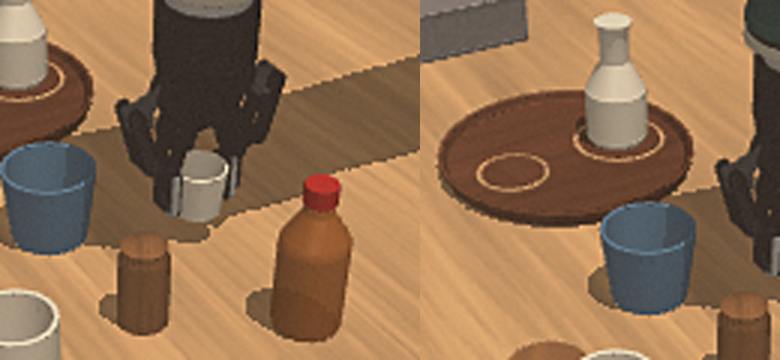

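The cup is held level, and the flask stands inside the round tray's large ring. Next, the small ring.

>>> apply_moves(
  gripper=[0,0,0,0,0,0,0,0,0,0,0,0,0,0,0,0,0],
  linear=[
    [0,0,-20],
    [0,0,-35],
    [0,0,-40],
    [0,0,-40],
    [0,0,-25],
    [9,20,0],
    [17.5,40,0],
    [20,45,0],
    [20,45,0],
    [20,45,0],
    [17.5,40,0],
    [10,25,0],
    [5.5,13,0],
    [0,0,15],
    [0,0,35],
    [0,0,35],
    [0,0,0],
  ],
  rotation=[
    [0,0,0],
    [0,0,0],
    [0,0,0],
    [0,0,0],
    [0,0,0],
    [0,0,0],
    [0,0,0],
    [0,0,0],
    [0,0,0],
    [0,0,0],
    [0,0,0],
    [0,0,0],
    [0,0,0],
    [0,0,0],
    [0,0,0],
    [0,0,0],
    [0,0,0],
  ],
)

```text
t: 18.55
tool_pos: [0.5701, -0.3338, 0.2725]
tcp_rot: [-179.8, 0.2, -0.0]
contact_force: [-0.0, -0.2, 0.5]
finger_gap: 0.0433
```

>>> apply_moves(
  gripper=[0,0,0,0,0,0,0,0,0],
  linear=[
    [0,0,28],
    [0,0,28],
    [0,0,20],
    [0,0,9],
    [0,0,4],
    [0,0,2],
    [0,0,1],
    [0,0,0],
    [0,0,0],
  ],
  rotation=[
    [0,0,0],
    [0,0,0],
    [0,0,0],
    [0,0,0],
    [0,0,0],
    [0,0,0],
    [0,0,0],
    [0,0,0],
    [0,0,0],
  ],
)

```text
t: 19.68
tool_pos: [0.5709, -0.3352, 0.1841]
tcp_rot: [180.0, -0.0, -0.1]
contact_force: [-0.2, -0.1, -0.2]
finger_gap: 0.0439
```

>>> apply_moves(
  gripper=[0,0,0,0,0],
  linear=[
    [0,0,0.6],
    [0,0,0.5],
    [0,0,0.5],
    [0,0,0],
    [0,0,0],
  ],
  rotation=[
    [0,0,0],
    [0,0,0],
    [0,0,0],
    [0,0,0],
    [0,0,0],
  ],
)

```text
t: 20.3
tool_pos: [0.5709, -0.3352, 0.1828]
tcp_rot: [180.0, -0.0, -0.1]
contact_force: [-2.9, 1.4, 6.5]
finger_gap: 0.0431
```

>>> apply_moves(
  gripper=[62,62,62,62,62,62,78,78,78,78,78,78,78,78,78,78,78],
  linear=[
    [0,0,0],
    [0,0,0],
    [0,0,0],
    [0,0,-10],
    [0,0,-25],
    [0,0,-40],
    [0,0,-45],
    [0,0,-30],
    [10,-30,0],
    [15,-45,0],
    [15,-45,0],
    [15,-45,0],
    [15,-45,0],
    [14.5,-40,0],
    [10,-26,0],
    [0,0,0],
    [0,0,0],
  ],
  rotation=[
    [0,0,0],
    [0,0,0],
    [0,0,0],
    [0,0,0],
    [0,0,0],
    [0,0,0],
    [0,0,0],
    [0,0,0],
    [0,0,0],
    [0,0,0],
    [0,0,0],
    [0,0,0],
    [0,0,0],
    [0,0,0],
    [0,0,0],
    [0,0,0],
    [0,0,0],
  ],
)

```text
t: 22.42
tool_pos: [0.6655, -0.0597, 0.3326]
tcp_rot: [180.0, -0.0, -0.1]
contact_force: [-0.4, -0.3, -0.3]
finger_gap: 0.0781
```

>>> apply_moves(
  gripper=[78,78,78,78,78,78,78,78,78,78,78],
  linear=[
    [0,0.5,20],
    [0,0,35],
    [0,0,35],
    [0,0,30],
    [0,0,20],
    [0,0,10],
    [0,0,6],
    [0,0,3],
    [0,0,2.6],
    [0,0,0],
    [0,0,0],
  ],
  rotation=[
    [0,0,0],
    [0,0,0],
    [0,0,0],
    [0,0,0],
    [0,0,0],
    [0,0,0],
    [0,0,0],
    [0,0,0],
    [0,0,0],
    [0,0,0],
    [0,0,0],
  ],
)

```text
t: 23.8
tool_pos: [0.6657, -0.0598, 0.171]
tcp_rot: [180.0, -0.0, -0.1]
contact_force: [0.2, 0.5, 0.6]
finger_gap: 0.0782
```

```bash
python3 - <<'E'
from h import *
c=cams.capture("scene");im=np.hstack([cv2.resize(c["img"][130:250,220:320],None,fx=4,fy=4,interpolation=2),cv2.resize(c["img"][80:200,220:320],None,fx=4,fy=4,interpolation=2)]);cv2.imwrite("pics/s4.png",im)
E
```

```text
(no output)
```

View pics/s4.png

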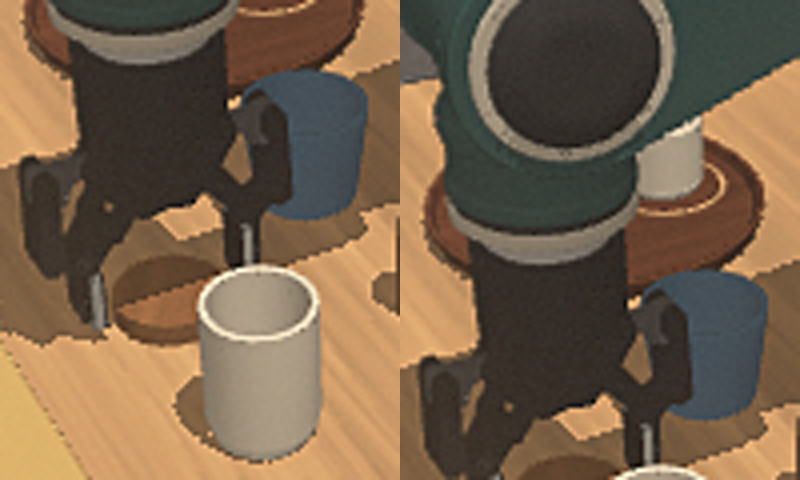

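The open fingers straddle the coaster with the tips just above the counter, so I close.

>>> apply_moves(
  gripper=[0,0,0,0,0,0,0],
  linear=[
    [0,0,0],
    [0,0,0],
    [0,0,0],
    [0,0,0],
    [0,0,0],
    [0,0,0],
    [0,0,0],
  ],
  rotation=[
    [0,0,0],
    [0,0,0],
    [0,0,0],
    [0,0,0],
    [0,0,0],
    [0,0,0],
    [0,0,0],
  ],
)

```text
t: 24.72
tool_pos: [0.6659, -0.0598, 0.1714]
tcp_rot: [180.0, -0.0, -0.1]
contact_force: [-1.4, -0.7, 5.7]
finger_gap: 0.0594
```

>>> apply_moves(
  gripper=[0,0,0,0,0,0,0,0,0,0,0,0,0,0,0,0,0,0,0,0],
  linear=[
    [0,0,-4],
    [0,0,-20],
    [0,0,-35],
    [0,0,-45],
    [0,0,-45],
    [0,0,-20],
    [-6.7,-20,0],
    [-11.8,-35,0],
    [-14.1,-42,0],
    [-14.1,-42,0],
    [-14.1,-42,0],
    [-14.1,-42,0],
    [-14.1,-42,0],
    [-14.1,-42,0],
    [-14.1,-42,0],
    [-14.1,-42,0],
    [-11.8,-35,0],
    [-6.7,-20,0],
    [-2.9,-8.6,0],
    [0,0,0],
  ],
  rotation=[
    [0,0,0],
    [0,0,0],
    [0,0,0],
    [0,0,0],
    [0,0,0],
    [0,0,0],
    [0,0,0],
    [0,0,0],
    [0,0,0],
    [0,0,0],
    [0,0,0],
    [0,0,0],
    [0,0,0],
    [0,0,0],
    [0,0,0],
    [0,0,0],
    [0,0,0],
    [0,0,0],
    [0,0,0],
    [0,0,0],
  ],
)

```text
t: 27.22
tool_pos: [0.5134, 0.3949, 0.3392]
tcp_rot: [180.0, 0.0, -0.0]
contact_force: [-1.3, 0.6, 0.0]
finger_gap: 0.0595
```

```bash
python3 - <<'E'
from h import *
print(status.observe()["tool_pos"])
c=cams.capture("wrist");overlay(c,[(.5132,.3948,.006,.042),(.514,.2848,.006,.032)],(0,0,640,400),1,"pics/w2.png")
E
```

```text
[0.51340573 0.39486579 0.33915634]
```

View pics/w2.png

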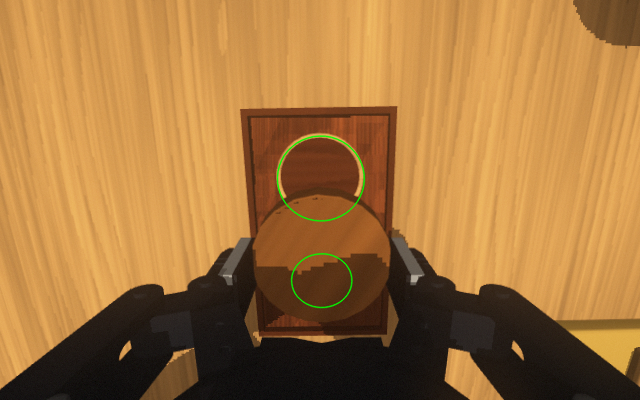

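The coaster is held level (321,258), and the large ring matches the prediction to about 2 mm. Lowering.

>>> apply_moves(
  gripper=[0,0,0,0,0,0,0,0,0,0,0,0,0],
  linear=[
    [0,0,15],
    [0,0,35],
    [0,0,40],
    [0,0,35],
    [0,0,18],
    [0,0,10],
    [0,0,4],
    [0,0,2],
    [0,0,1],
    [0,0,1],
    [0,0,0.5],
    [0,0,0],
    [0,0,0],
  ],
  rotation=[
    [0,0,0],
    [0,0,0],
    [0,0,0],
    [0,0,0],
    [0,0,0],
    [0,0,0],
    [0,0,0],
    [0,0,0],
    [0,0,0],
    [0,0,0],
    [0,0,0],
    [0,0,0],
    [0,0,0],
  ],
)

```text
t: 28.9
tool_pos: [0.5134, 0.395, 0.1782]
tcp_rot: [-180.0, -0.0, -0.1]
contact_force: [-0.0, 0.0, -0.1]
finger_gap: 0.0596
```

>>> apply_moves(
  gripper=[0,0,0,0],
  linear=[
    [0,0,0.6],
    [0,0,0.5],
    [0,0,0],
    [0,0,0],
  ],
  rotation=[
    [0,0,0],
    [0,0,0],
    [0,0,0],
    [0,0,0],
  ],
)

```text
t: 29.4
tool_pos: [0.5135, 0.395, 0.1774]
tcp_rot: [-180.0, -0.0, -0.1]
contact_force: [-2.5, -2.1, 5.3]
finger_gap: 0.0596
```

>>> apply_moves(
  gripper=[73,73,73,73,73,73,73,78,78,78,78,78,78,78,78,78,78,78,78,78],
  linear=[
    [0,0,0],
    [0,0,0],
    [0,0,0],
    [0,0,-5],
    [0,0,-20],
    [0,0,-40],
    [0,0,-45],
    [0,0,-35],
    [0,0,-17.6],
    [10,22,0],
    [17,40,0],
    [20,46,0],
    [20,46,0],
    [20,46,0],
    [20,46,0],
    [18,42,0],
    [16,36,0],
    [9.5,23,0],
    [0,0,0],
    [0,0,0],
  ],
  rotation=[
    [0,0,0],
    [0,0,0],
    [0,0,0],
    [0,0,0],
    [0,0,0],
    [0,0,0],
    [0,0,0],
    [0,0,0],
    [0,0,0],
    [0,0,0],
    [0,0,0],
    [0,0,0],
    [0,0,0],
    [0,0,0],
    [0,0,0],
    [0,0,0],
    [0,0,0],
    [0,0,0],
    [0,0,0],
    [0,0,0],
  ],
)

```text
t: 31.9
tool_pos: [0.6633, 0.0483, 0.3392]
tcp_rot: [-180.0, 0.0, -0.0]
contact_force: [0.7, 0.7, -0.7]
finger_gap: 0.0777
```

```bash
python3 - <<'E'
from h import *
print(status.observe()["tool_pos"])
w=cams.capture("wrist");c=cams.capture("top")
overlay(w,[(.664,.048,.08,.029),(.664,.048,0.006,.029)],(170,80,470,330),1.33,"pics/a.png")
overlay(c,[(.5135,.3945,.02,.031),(.5132,.3948,.006,.042)],(95,165,195,265),4,"pics/b.png")
a,b=cv2.imread("pics/a.png"),cv2.imread("pics/b.png");h=min(len(a),len(b));cv2.imwrite("pics/w3.png",np.hstack([a[:h],b[:h]]))
E
```

```text
[0.6633142  0.04826546 0.33917759]
```

View pics/w3.png

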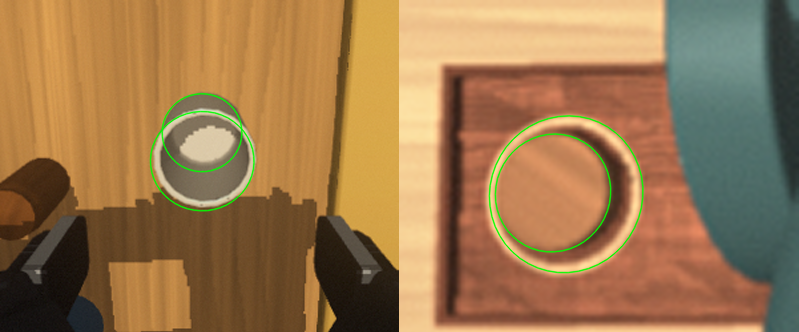

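The coaster sits at (0.5135, 0.3945), centred in the large ring once parallax is allowed for. The teacup rim is about 1.5 mm further in +y than I assumed.

>>> apply_moves(
  gripper=[78,78,78,78,78,78,78,78,0,0,0,0,0,0,0],
  linear=[
    [0.5,-0.8,15],
    [0,0,30],
    [0,0,35],
    [0,0,30],
    [0,0,15],
    [0,0,7],
    [0,0,2],
    [0,0,0],
    [0,0,0],
    [0,0,0],
    [0,0,0],
    [0,0,0],
    [0,0,0],
    [0,0,0],
    [0,0,0],
  ],
  rotation=[
    [0,0,0],
    [0,0,0],
    [0,0,0],
    [0,0,0],
    [0,0,0],
    [0,0,0],
    [0,0,0],
    [0,0,0],
    [0,0,0],
    [0,0,0],
    [0,0,0],
    [0,0,0],
    [0,0,0],
    [0,0,0],
    [0,0,0],
  ],
)

```text
t: 33.88
tool_pos: [0.6643, 0.0486, 0.2069]
tcp_rot: [-180.0, -0.1, -0.1]
contact_force: [-1.6, -0.0, 5.9]
finger_gap: 0.0579
```

>>> apply_moves(
  gripper=[0,0,0,0,0,0,0,0,0,0,0,0,0,0,0,0,0,0],
  linear=[
    [0,0,-3],
    [0,0,-12],
    [0,0,-35],
    [0,0,-40],
    [0,0,-40],
    [0,0,-20],
    [-8,-18,0],
    [-15,-35,0],
    [-18,-41,0],
    [-18,-41,0],
    [-18,-41,0],
    [-18,-41,0],
    [-18,-41,0],
    [-17,-40,0],
    [-13,-30,0],
    [-7.8,-17.9,0],
    [0,0,0],
    [0,0,0],
  ],
  rotation=[
    [0,0,0],
    [0,0,0],
    [0,0,0],
    [0,0,0],
    [0,0,0],
    [0,0,0],
    [0,0,0],
    [0,0,0],
    [0,0,0],
    [0,0,0],
    [0,0,0],
    [0,0,0],
    [0,0,0],
    [0,0,0],
    [0,0,0],
    [0,0,0],
    [0,0,0],
    [0,0,0],
  ],
)

```text
t: 36.12
tool_pos: [0.5138, 0.3941, 0.3551]
tcp_rot: [180.0, 0.0, -0.1]
contact_force: [0.6, -0.4, -1.9]
finger_gap: 0.0576
```

>>> apply_moves(
  gripper=[0,0,0,0,0,0,0,0,0,0,0],
  linear=[
    [0,0,15],
    [0,0,30],
    [0,0,35],
    [0,0,25],
    [0,0,12],
    [0,0,6],
    [0,0,2],
    [0,0,1],
    [0,0,0.6],
    [0,0,0],
    [0,0,0],
  ],
  rotation=[
    [0,0,0],
    [0,0,0],
    [0,0,0],
    [0,0,0],
    [0,0,0],
    [0,0,0],
    [0,0,0],
    [0,0,0],
    [0,0,0],
    [0,0,0],
    [0,0,0],
  ],
)

```text
t: 37.5
tool_pos: [0.5136, 0.3947, 0.2292]
tcp_rot: [-180.0, -0.0, -0.1]
contact_force: [-0.3, 0.1, -1.6]
finger_gap: 0.0574
```

>>> apply_moves(
  gripper=[0,0,0,0,0,0],
  linear=[
    [0,0,1],
    [0,0,0.6],
    [0,0,0.4],
    [0,0,0.4],
    [0,0,0],
    [0,0,0],
  ],
  rotation=[
    [0,0,0],
    [0,0,0],
    [0,0,0],
    [0,0,0],
    [0,0,0],
    [0,0,0],
  ],
)

```text
t: 38.25
tool_pos: [0.5136, 0.3947, 0.2269]
tcp_rot: [-180.0, -0.0, -0.1]
contact_force: [-2.8, -0.5, 2.4]
finger_gap: 0.0577
```

>>> apply_moves(
  gripper=[74,74,74,74,74,74,74,74,65,65,65,65,65,65,65,65,65,65,65,65],
  linear=[
    [0,0,0],
    [0,0,0],
    [0,0,0],
    [0,0,-8],
    [0,0,-30],
    [0,0,-40],
    [0,0,-35],
    [0,0,-20],
    [1.4,22,0],
    [2.5,40,0],
    [3,46,0],
    [3,46,0],
    [3,46,0],
    [3,46,0],
    [3,46,0],
    [3,42,0],
    [2.5,34,0],
    [2,20,0],
    [0,0,0],
    [0,0,0],
  ],
  rotation=[
    [0,0,0],
    [0,0,0],
    [0,0,0],
    [0,0,0],
    [0,0,0],
    [0,0,0],
    [0,0,0],
    [0,0,0],
    [0,0,0],
    [0,0,0],
    [0,0,0],
    [0,0,0],
    [0,0,0],
    [0,0,0],
    [0,0,0],
    [0,0,0],
    [0,0,0],
    [0,0,0],
    [0,0,0],
    [0,0,0],
  ],
)

```text
t: 40.75
tool_pos: [0.5395, 0.0071, 0.3592]
tcp_rot: [-180.0, 0.0, -0.0]
contact_force: [0.5, 0.9, 0.0]
finger_gap: 0.0649
```

```bash
python3 - <<'E'
from h import *
print(status.observe()["tool_pos"])
w=cams.capture("wrist");c=cams.capture("top")
overlay(w,[(.54,.0065,.055,.019),(.54,.0065,0,.019)],(220,80,420,330),1.33,"pics/a.png")
overlay(c,[(.5136,.3945,.02,.031),(.5136,.3947,.1,.029)],(85,165,215,265),4,"pics/b.png")
a,b=cv2.imread("pics/a.png"),cv2.imread("pics/b.png");h=min(len(a),len(b));cv2.imwrite("pics/w4.png",np.hstack([a[:h],b[:h]]))
E
```

```text
[0.53954616 0.00712949 0.35920584]
```

View pics/w4.png

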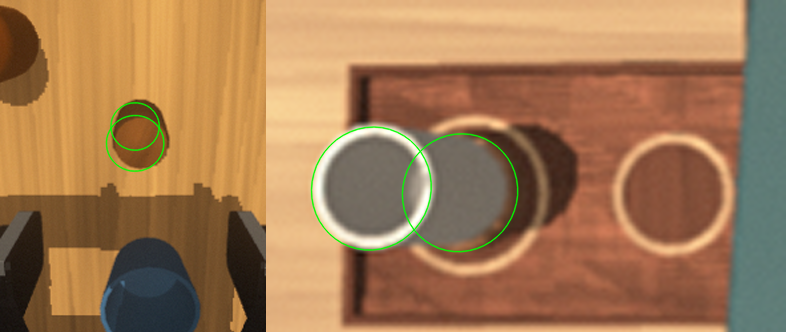

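The teacup stands centred on the coaster, with its rim on the predicted circle. The shaker is about 3 mm further in x than I assumed.

>>> apply_moves(
  gripper=[65,65,65,65,65,65,65,65,65,0,0,0,0,0,0,0],
  linear=[
    [3,-0.5,15],
    [0,0,35],
    [0,0,40],
    [0,0,35],
    [0,0,25],
    [0,0,12],
    [0,0,4],
    [0,0,2],
    [0,0,0],
    [0,0,0],
    [0,0,0],
    [0,0,0],
    [0,0,0],
    [0,0,0],
    [0,0,0],
    [0,0,0],
  ],
  rotation=[
    [0,0,0],
    [0,0,0],
    [0,0,0],
    [0,0,0],
    [0,0,0],
    [0,0,0],
    [0,0,0],
    [0,0,0],
    [0,0,0],
    [0,0,0],
    [0,0,0],
    [0,0,0],
    [0,0,0],
    [0,0,0],
    [0,0,0],
    [0,0,0],
  ],
)

```text
t: 42.85
tool_pos: [0.5428, 0.0071, 0.1923]
tcp_rot: [180.0, -0.1, -0.1]
contact_force: [-0.9, -0.2, 6.1]
finger_gap: 0.0365
```

>>> apply_moves(
  gripper=[0,0,0,0,0,0,0,0,0,0,0,0,0,0,0,0,0],
  linear=[
    [0,0,-3],
    [0,0,-12],
    [0,0,-35],
    [0,0,-45],
    [0,0,-45],
    [0,0,-20],
    [-2,-18,0],
    [-3.5,-35,0],
    [-4.5,-42,0],
    [-4.5,-42,0],
    [-4.5,-42,0],
    [-4,-40,0],
    [-3.5,-33,0],
    [-1.8,-18,0],
    [-0.5,-7.5,0],
    [0,0,0],
    [0,0,0],
  ],
  rotation=[
    [0,0,0],
    [0,0,0],
    [0,0,0],
    [0,0,0],
    [0,0,0],
    [0,0,0],
    [0,0,0],
    [0,0,0],
    [0,0,0],
    [0,0,0],
    [0,0,0],
    [0,0,0],
    [0,0,0],
    [0,0,0],
    [0,0,0],
    [0,0,0],
    [0,0,0],
  ],
)

```text
t: 44.98
tool_pos: [0.5143, 0.2839, 0.3516]
tcp_rot: [180.0, 0.0, -0.1]
contact_force: [1.2, -0.2, 0.2]
finger_gap: 0.0364
```

>>> apply_moves(
  gripper=[0,0,0,0,0,0,0,0,0,0,0,0],
  linear=[
    [0,0,15],
    [0,0,35],
    [0,0,40],
    [0,0,30],
    [0,0,18],
    [0,0,8],
    [0,0,4],
    [0,0,1],
    [0,0,0.8],
    [0,0,0.5],
    [0,0,0],
    [0,0,0],
  ],
  rotation=[
    [0,0,0],
    [0,0,0],
    [0,0,0],
    [0,0,0],
    [0,0,0],
    [0,0,0],
    [0,0,0],
    [0,0,0],
    [0,0,0],
    [0,0,0],
    [0,0,0],
    [0,0,0],
  ],
)

```text
t: 46.48
tool_pos: [0.5141, 0.2847, 0.1994]
tcp_rot: [-180.0, -0.0, -0.1]
contact_force: [0.2, 0.8, -0.7]
finger_gap: 0.0364
```

>>> apply_moves(
  gripper=[0,0,0,0,0],
  linear=[
    [0,0,0.6],
    [0,0,0.5],
    [0,0,0.4],
    [0,0,0],
    [0,0,0],
  ],
  rotation=[
    [0,0,0],
    [0,0,0],
    [0,0,0],
    [0,0,0],
    [0,0,0],
  ],
)

```text
t: 47.1
tool_pos: [0.5141, 0.2847, 0.1983]
tcp_rot: [-180.0, -0.0, -0.1]
contact_force: [-3.2, -1.8, 5.7]
finger_gap: 0.0366
```

>>> apply_moves(
  gripper=[60,60,60,60,60,60,60,60,60,60,60,60,60,60,60,60,60,60],
  linear=[
    [0,0,0],
    [0,0,0],
    [0,0,0],
    [0,0,-8],
    [0,0,-30],
    [0,0,-45],
    [0,0,-50],
    [0,0,-45],
    [0,0,-20],
    [0,22,0],
    [0,42,0],
    [0,46,0],
    [0,46,0],
    [0,46,0],
    [0,42,0],
    [0,25,0],
    [0,0,0],
    [0,0,0],
  ],
  rotation=[
    [0,0,0],
    [0,0,0],
    [0,0,0],
    [0,0,0],
    [0,0,0],
    [0,0,0],
    [0,0,0],
    [0,0,0],
    [0,0,0],
    [0,0,0],
    [0,0,0],
    [0,0,0],
    [0,0,0],
    [0,0,0],
    [0,0,0],
    [0,0,0],
    [0,0,0],
    [0,0,0],
  ],
)

```text
t: 49.35
tool_pos: [0.5136, 0.0156, 0.3948]
tcp_rot: [-180.0, 0.1, -0.1]
contact_force: [-0.3, -0.4, 0.8]
finger_gap: 0.0598
```

```bash
python3 - <<'E'
from h import *
c=cams.capture("top");s=cams.capture("scene")
overlay(c,[(.5136,.3947,.1,.029),(.514,.2847,.078,.016)],(85,165,235,265),2.6,"pics/a.png")
overlay(c,[(.461,-.344,.121,.017),(.571,-.335,.046,.023)],(400,165,550,265),2.6,"pics/b.png")
a,b=cv2.imread("pics/a.png"),cv2.imread("pics/b.png")
q=cv2.resize(s["img"][60:390,150:550],(780,643));q=cv2.resize(q,(400,330))
cv2.imwrite("pics/f.png",np.vstack([np.hstack([a,b]),cv2.copyMakeBorder(s["img"][60:390],0,0,0,a.shape[1]*2-640,0)]))
E
```

```text
(no output)
```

View pics/f.png

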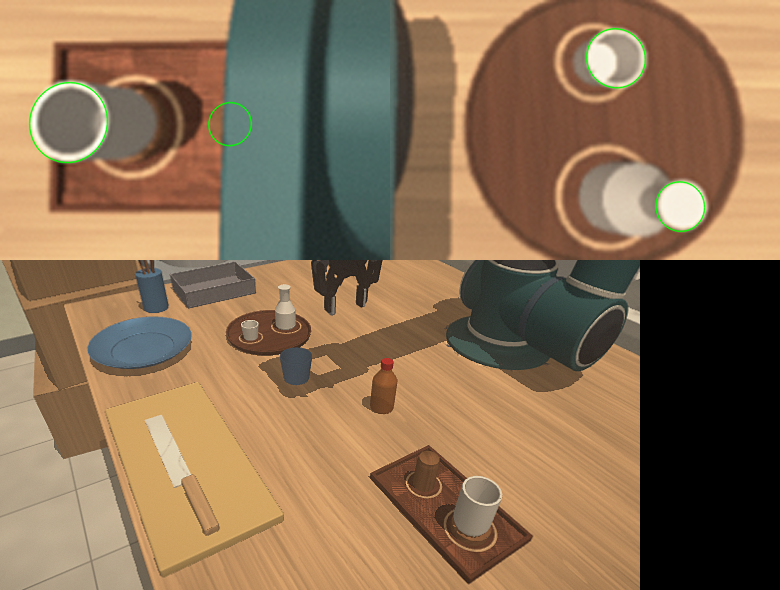

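The top view shows the teacup rim, sake cup rim and flask lip on their predicted circles. The scene view shows the shaker upright inside the small ring, and the soy bottle and noodle cup where they were. The gripper is clear, so I'm handing in.

```bash
python3 -c "
from plant import bot;print(bot.close_job())"
```

```text
the job is handed in; nothing more can be done
None
```

Both trays are made up and the job is handed in at about 49 s of the 128 s allowed; it reported no verdict. I placed the flask, sake cup, coaster, teacup and shaker in the order asked. Each was set down in sub-millimetre steps, with the force on the tool reading about 7 N or less at contact.

**Last checks:**
- **Round tray:** the flask lip and sake cup rim lay on the circles predicted for the two ring centres, to within about 2 mm.
- **Rectangular tray:** the teacup rim lay on its predicted circle. The coaster matched its circle when I checked it before the cup went on. The arm hid the shaker from the top camera, so I only saw it upright inside the small ring in the scene view.
- **Left alone:** the soy bottle and noodle cup looked unmoved, and the gripper was clear of everything.

**What disagreed:**
- **Flask grasp:** the finger gap read 29 mm on the 26 mm neck. I suspected the tips were on the taper and regripped 4 mm higher, but the reading didn't change. The flask lifted upright and held.
- **Start positions:** the cameras differed by up to about 5 mm on some pieces. I used fits across the views and corrected the teacup and shaker with the wrist camera.

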